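# Let two tins down from the gravity rack

### The job

Let two red-label tomato tins down into the tray of their rack, one at a time: with the fingertips press the black pad of that rack's rocking lever fully down, keep it down until a tin has rolled into the tray, let the lever come right up so that the next tin rolls to the gate, then press again for the second tin. Finish with the lever up and the third tin still behind the gate. Work by the lever alone: do not touch any tin, do not press the green-label rack's lever, and leave the jar, bowl and shaker where they stand.

Things in the scene. Friction and masses are not known exactly. Their poses are not given: they have to be found in the camera images.
- red_rack: Fixed sheet-metal rack of the red-label tomato-paste tins: a sloping lane, 117 mm wide over its lever. Origin on the counter on the centre line, about under the press pad; +x runs up the lane, away from its tray; yaw within 0.15 rad of world x. The lane runs from x = -0.32 to -0.02, its floor falling towards -x by 0.16 rad; tins' tops up to 0.12 m high. The racks stand side by side, either one on the left.
- red_gate (a point): Foot of the red rack's gate, on the lane floor (40 mm above the counter, x = -0.19 in the rack's frame). The tray runs from here 128 mm down the slope to a lip 34 mm high at the end nearest the robot, with room for two tins; the three queueing tins lie behind it, one behind the other.
- red_lever (a joint): Wire-form rocking lever of the red rack, rad: 0 = pad up, gate down (sprung); 0.34 = pad down on its stop, gate up. Axle along the rack's y at x = -0.081, z = 0.086. Pressing also raises two prongs behind the first tin, so a full press lets out one tin, in about 1 s (only above 0.3 rad). It takes about 3 N, rising to 5 N. When let go it springs up and the queue moves on within 1 s.
- red_pad (a point): Top centre of the black press pad (42 mm along x, 60 across, 9 thick) at the rear end of the red rack's lever, behind the tins; moves with it. Lever up: x = 0.003, y = 0, z = 0.134 in the rack's frame, face leaning 0.16 rad (rear edge high). Fully pressed: x = 0.014, z = 0.103 (31 mm lower, 11 mm further along +x), leaning 0.18 rad the other way.
- green_rack: Fixed sheet-metal rack of the green-label jalapeno tins: a sloping lane, 117 mm wide over its lever. Origin on the counter on the centre line, about under the press pad; +x runs up the lane, away from its tray; yaw within 0.15 rad of world x. The lane runs from x = -0.32 to -0.02, its floor falling towards -x by 0.16 rad; tins' tops up to 0.12 m high. The racks stand side by side, either one on the left.
- green_gate (a point): Foot of the green rack's gate, on the lane floor (40 mm above the counter, x = -0.19 in the rack's frame). The tray runs from here 128 mm down the slope to a lip 34 mm high at the end nearest the robot, with room for two tins; the three queueing tins lie behind it, one behind the other.
- green_lever (a joint): Wire-form rocking lever of the green rack, rad: 0 = pad up, gate down (sprung); 0.34 = pad down on its stop, gate up. Axle along the rack's y at x = -0.081, z = 0.086. Pressing also raises two prongs behind the first tin, so a full press lets out one tin, in about 1 s (only above 0.3 rad). It takes about 3 N, rising to 5 N. When let go it springs up and the queue moves on within 1 s.
- green_pad (a point): Top centre of the black press pad (42 mm along x, 60 across, 9 thick) at the rear end of the green rack's lever, behind the tins; moves with it. Lever up: x = 0.003, y = 0, z = 0.134 in the rack's frame, face leaning 0.16 rad (rear edge high). Fully pressed: x = 0.014, z = 0.103 (31 mm lower, 11 mm further along +x), leaning 0.18 rad the other way.
- red_1: Red-label tomato-paste tin, 54 mm in diameter, 89 mm long, about 0.2 kg, lying across the lane; first in the queue, against the gate at the start. Origin at its centre; its y axis is the tin's axis.
- red_2: Red-label tomato-paste tin, 54 mm in diameter, 89 mm long, about 0.2 kg, lying across the lane; second in the queue at the start. Origin at its centre; its y axis is the tin's axis.
- red_3: Red-label tomato-paste tin, 54 mm in diameter, 89 mm long, about 0.2 kg, lying across the lane; last in the queue at the start. Origin at its centre; its y axis is the tin's axis.
- green_1: Green-label jalapeno tin, 54 mm in diameter, 89 mm long, about 0.2 kg, lying across the lane; first in the queue, against the gate at the start. Origin at its centre; its y axis is the tin's axis.
- green_2: Green-label jalapeno tin, 54 mm in diameter, 89 mm long, about 0.2 kg, lying across the lane; second in the queue at the start. Origin at its centre; its y axis is the tin's axis.
- green_3: Green-label jalapeno tin, 54 mm in diameter, 89 mm long, about 0.2 kg, lying across the lane; last in the queue at the start. Origin at its centre; its y axis is the tin's axis.
- jar: Closed amber glass jar, 72 mm in diameter, 100 mm high, standing on the counter to one side. Origin under its foot. A bystander.
- bowl: Small steel bowl, 110 mm across, 50 mm high, on the counter on the other side. Origin under its foot. A bystander.
- shaker: Dark wooden pepper shaker, 52 mm in diameter, 90 mm high, on the counter beyond the racks. Origin under its foot. A bystander.
Mind the look-alikes: they are no part of the job. Leave any yellow look-alike of the red_2 alone. Leave any yellow look-alike of the red_1 alone.

How it is judged:
By the outcome, as a careful person would: the job done as asked, in the order asked, and still so for the second after the job is handed in, with the robot touching nothing.
It also fails if it takes over 48 s, if anything falls off the work surface, if the arm or the gripper's body presses on something with over 40 N, if the wrist force passes 120 N, or if a joint passes its speed limit or range.

### The arm

A 7-joint arm with a two-finger parallel gripper is mounted at the origin on the work surface. World frame = base frame: x ahead of the robot, y to its left, z up, the work surface at z = 0. Lengths are in m, angles in rad, forces in N, time in s.
With the tool pointing down it reaches from about 0.4 to 0.9 m from the base axis. Payload 5.5 kg.
Tool frame: the origin (TCP) lies at the very end of the fingers, on their centre line; the grasp point (between the pads) lies r.grip_point_offset behind it (r.grip_point_offset is the distance from the TCP to the grasp point, in m); z points along the fingers, y is the line along which they close (so a half turn about z gives the same grasp; the last joint's range is limited). The gripper opens to 92 mm and grips with 3 to 60 N. Pads are 19 mm wide; open, the fingers measure 130 mm over their backs; the gripper's body (75 mm by 190 mm) begins 47 mm behind the grasp point.
Start: joints at [1.407, 0.501, -0.427, 1.55, 0.221, 1.138, -0.21], TCP at [0.269, -0.592, 0.227] pointing down, gripper open.
Joint ranges: [-2.88, 2.88], [-0.31, 2.03], [-1.54, 1.56], [0.2, 2.42], [-1.41, 4.55], [0.19, 2.02], [-2.57, 2.57]. Speed limits (rad/s): [2.57, 2.57, 3.14, 3.14, 3.14, 3.14, 3.14].

### API

Orientations are given as a unit quaternion [x, y, z, w].
In Python, from station import r gives the robot as it stands. The module is installed in compiled form; this text tells all that it offers.
- The arm moves only by the tool servo_tool, never from a script. Its argument "plan" is a list of rows, each an object with "linear": the shift along the tool's x, y, z in mm, a list of three; "angular": the turn, a rotation vector about the tool's x, y, z in rad, a list of three; "gripper": the finger opening in mm, from 0 to 91.8. In form: [{"linear": [dx, dy, dz], "angular": [rx, ry, rz], "gripper": gripper}, ...]. A call has 1 to 12 rows; each row shifts and turns the commanded pose from where the row before left it, along the tool's axes as they then stand; what a row does not reach is not made up. A row lasts 1/8 s, in which the tool goes at most 62.5 mm and 10.7 degrees, less where a joint would pass 70% of its speed; a pose out of reach is approached as far as the arm can. A call is refused whole if a number of a shift passes 62.5 or a number of a turn 0.188, either way. A call with a gripper value outside its range is refused whole. The fingers move at their own pace and stop on an object; the grip force is fixed at half the most. Time passes only in rows, so rows that do not move let the fingers close. It gives the time, the measured TCP pose, the force and the opening at its end, in the units of the state.
- r.get_state(): the state, without advancing time (a new reading comes with each control period).
- r.camera(name): name is "scene" or "top" or "wrist"; returns a dict with "image" (420x560x3 uint8, red, green, blue), "fx", "fy", "cx", "cy" (pixels), "eye" and "rotation" of the camera in the world; the wrist camera has in their place "T_tool_cam" (4x4, takes a point from camera to tool coordinates, whose origin is the TCP and whose axes are the flange's). Camera axes: x right, y down, z forward; pixel columns grow to the right and rows downward; lengths in m; the calibration is good to about 2 mm. A picture is of the moment at which its call begins: read the wrist's pose just before it. There is no depth.
- r.finish_job(): hands the job in, once; it reports no verdict.
The state is a dict: "time": time; "joint_pos": joint angles; "joint_velocities": joint speeds; "tau": joint torques, N m; "tcp_pos": TCP position; "ee_rot": TCP orientation; "force": force on the tool from outside, world axes, zero at the start; "ft_torque": the same for the moment, N m; "grip_width": finger opening in m.
Only numpy, scipy, OpenCV 4.12 (cv2) and the standard library are available. Lean on these libraries where they do the work, as an engineer would, in place of code of your own. Each camera call takes 0.05 s, during which the arm holds its last target. There are 200 camera calls.

## Working session

There is one attempt and no reset: what is moved stays moved. The work goes in short steps, Python scripts to look and compute and a tool call to move; the robot and the scene stay as the last step left them, time stands still between calls to the robot, and variables do not carry over. Pictures are saved under pics/ and viewed, on a budget of 10 in all, crops included, one or two more only if the job needs it, and the job is handed in when it is done.

Besides the shell and the picture viewer there is one more tool, called after "Call:" by a JSON object that holds its "fn" and its "kwargs", one argument or row to a line. servo_tool: Moves the arm, as the interface text tells. Its arguments: {"type":"object","properties":{"plan":{"type":"array"}},"required":["plan"]}

```bash
mkdir -p pics
python3 - <<'E'
from station import r
import cv2,numpy as np,pickle
s=r.get_state(); print({k:np.round(v,3).tolist() for k,v in s.items()}, r.grip_point_offset)
d={}
for n in("top","scene"):
    c=r.camera(n); d[n]=c
    cv2.imwrite(f"pics/{n}0.png",cv2.cvtColor(c["image"],cv2.COLOR_RGB2BGR)); print(n,c["fx"],c["cx"],c["cy"],c["eye"],np.round(c["rotation"],3).tolist())
pickle.dump(d,open("cams.pkl","wb"))
E
```

```text
{'time': 0.0, 'joint_pos': [1.407, 0.502, -0.427, 1.551, 0.221, 1.138, -0.21], 'joint_velocities': [0.0, -0.001, -0.0, -0.001, 0.001, -0.002, -0.001], 'tau': [0.0, -56.658, -5.816, -27.911, -0.069, 0.031, 0.0], 'tcp_pos': [0.269, -0.591, 0.226], 'ee_rot': [0.977, 0.212, -0.0, -0.001], 'force': [0.313, 0.272, 0.579], 'ft_torque': [-0.011, -0.018, 0.042], 'grip_width': 0.092} 0.0188
top 415.4238907349645 277.7625335920954 208.8711806406089 [0.47700519 0.00498484 1.26882072] [0.713, -0.701, 0.011, -0.023]
scene 484.53604484129096 279.9440580926145 210.5006906197319 [1.27758282 0.1731737  1.19929712] [0.6, 0.738, -0.246, -0.19]
```

View pics/top0.png

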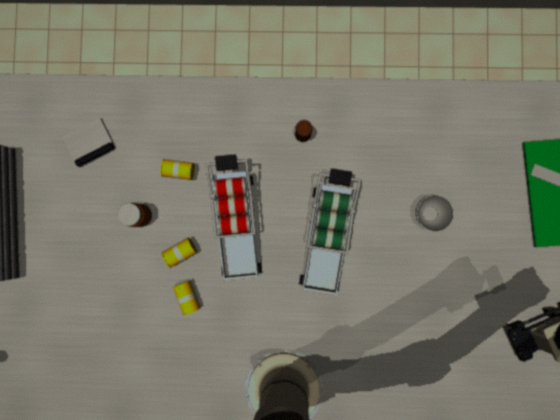

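View pics/scene0.png

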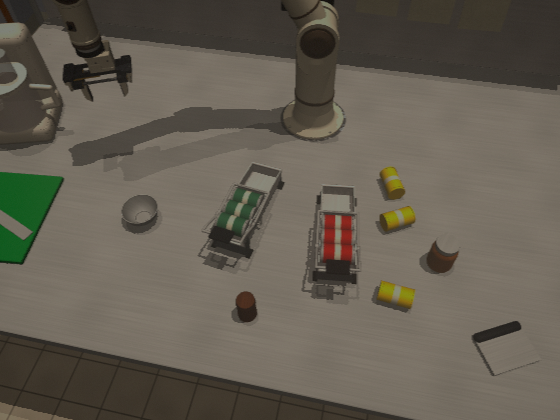

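The top view shows the red rack on the left with its pad at about (227,162), red tins around (232,205) and the tray at (240,255). The green rack's pad is at (341,177). The yellow look-alikes stand to the left of the red rack.

```bash
cat > h.py <<'E'
import numpy as np,cv2
from scipy.spatial.transform import Rotation as R
def ray(c,px,z):
    d=R.from_quat(c["rotation"]).apply([(px[0]-c["cx"])/c["fx"],(px[1]-c["cy"])/c["fy"],1])
    e=np.array(c["eye"]); return e+d*(z-e[2])/d[2]
def proj(c,p):
    q=R.from_quat(c["rotation"]).inv().apply(np.array(p)-c["eye"]); return q[:2]/q[2]*[c["fx"],c["fy"]]+[c["cx"],c["cy"]]
def blobs(mask,amin=60):
    n,l,st,ce=cv2.connectedComponentsWithStats(mask.astype(np.uint8))
    return [(ce[i],st[i],l==i) for i in range(1,n) if st[i][4]>amin]
E
python3 - <<'E'
from h import *; import pickle
d=pickle.load(open("cams.pkl","rb"))
for n,box in(("top",(200,145,265,180)),("scene",(305,250,365,290))):
    c=d[n]; im=c["image"].astype(int); m=im.max(2)<45
    k=np.zeros_like(m); x0,y0,x1,y1=box; k[y0:y1,x0:x1]=1
    for ce,st,_m in blobs(m&k,30): 
        rr=cv2.minAreaRect(np.argwhere(_m)[:,::-1].astype(np.float32)); print(n,"pad",ce,st,rr,ray(c,ce,.134))
    red=(im[...,0]>110)&(im[...,1]<50)&(im[...,2]<50)
    for ce,st,_ in blobs(red,40): print(n,"red",ce.round(1),st,ray(c,ce,.09).round(3))
c=d["top"]; im=c["image"].astype(int)
# tray floor: pale bluish
m=(im[...,2]>im[...,0]+8)&(im.min(2)>110); k=np.zeros_like(m);k[225:285,210:270]=1
for ce,st,_m in blobs(m&k,100):
    rr=cv2.minAreaRect(np.argwhere(_m)[:,::-1].astype(np.float32)); print("tray",ce,rr,ray(c,ce,.03).round(3))
    print([ray(c,p,.03).round(3)for p in cv2.boxPoints(rr)])
cv2.imwrite("pics/crop.png",np.hstack([cv2.resize(cv2.cvtColor(d[n]["image"][b:b+70,a:a+70],cv2.COLOR_RGB2BGR),(400,400),interpolation=0) for n,a,b in(("top",195,140),("scene",300,225))]))
E
```

```text
top pad [226.30388693 162.43462898] [216 155  22  15 283] ((226.5, 162.0), (14.0, 21.0), 90.0) [0.65758676 0.16832604 0.134     ]
top red [237.1 185.5] [232 179  11  15 129] [0.599 0.142 0.09 ]
top red [221.  187.6] [216 180  11  15 125] [0.592 0.188 0.09 ]
top red [223.2 206.6] [219 199  10  15 125] [0.538 0.181 0.09 ]
top red [239.4 204.7] [235 198  10  15 123] [0.544 0.134 0.09 ]
top red [241.4 223.5] [237 217  10  14 124] [0.491 0.128 0.09 ]
top red [225.3 225.1] [221 218  10  15 122] [0.485 0.173 0.09 ]
scene pad [335.47192982 271.32105263] [313 260  43  24 570] ((334.5235290527344, 270.694091796875), (42.719947814941406, 21.858501434326172), 4.39870548248291) [0.67562005 0.16952659 0.134     ]
scene red [329.6 220.6] [325 215  10  12 113] [0.495 0.131 0.09 ]
scene red [346.  221.6] [341 216  10  12 109] [0.489 0.175 0.09 ]
scene red [329.2 234.5] [324 229  11  13 117] [0.541 0.136 0.09 ]
scene red [345.9 236. ] [341 230  10  13 117] [0.537 0.182 0.09 ]
scene red [328.6 250.1] [324 243  10  14 128] [0.591 0.142 0.09 ]
scene red [346.2 251. ] [341 245  11  13 129] [0.584 0.189 0.09 ]
tray [239.89274448 253.55625657] ((240.23207092285156, 254.47268676757812), (36.629730224609375, 28.041898727416992), 83.2901611328125) [0.402 0.136 0.03 ]
[array([0.447, 0.184, 0.03 ]), array([0.459, 0.101, 0.03 ]), array([0.351, 0.086, 0.03 ]), array([0.34 , 0.169, 0.03 ])]
```

View pics/crop.png

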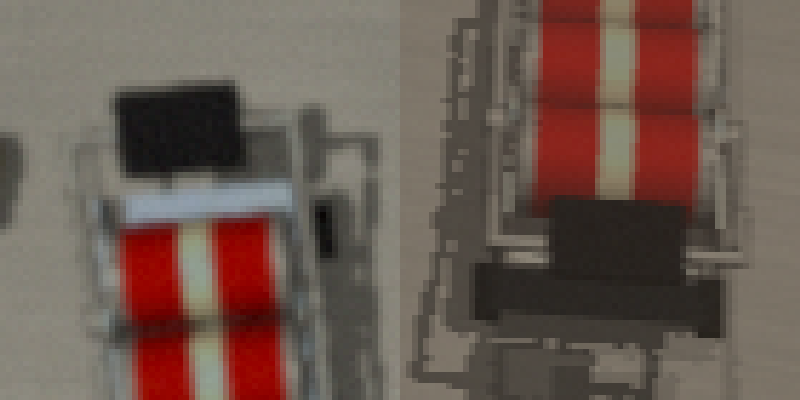

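Pad centre is about (0.658, 0.168), with a blob of 22x15 px, matching 60x42 mm. The tins' line gives a yaw of about 0.134, also consistent. First I turn the tool by +0.29, close the fingers and move over.

Call:
{"fn": "servo_tool", "kwargs": {
  "plan": [
    {"linear": [0, 0, 0], "angular": [0, 0, 0.15], "gripper": 0},
    {"linear": [0, 0, 0], "angular": [0, 0, 0.143], "gripper": 0},
    {"linear": [31, -44, 0], "angular": [0, 0, 0], "gripper": 0},
    {"linear": [31, -44, 0], "angular": [0, 0, 0], "gripper": 0},
    {"linear": [31, -44, 0], "angular": [0, 0, 0], "gripper": 0},
    {"linear": [31, -44, 0], "angular": [0, 0, 0], "gripper": 0},
    {"linear": [31, -44, 0], "angular": [0, 0, 0], "gripper": 0},
    {"linear": [31, -44, 0], "angular": [0, 0, 0], "gripper": 0},
    {"linear": [31, -44, 0], "angular": [0, 0, 0], "gripper": 0},
    {"linear": [31, -44, 0], "angular": [0, 0, 0], "gripper": 0},
    {"linear": [31, -44, 0], "angular": [0, 0, 0], "gripper": 0},
    {"linear": [31, -44, 0], "angular": [0, 0, 0], "gripper": 0}
  ]
}}

```text
time: 1.6
tcp_pos: [0.5179, -0.1128, 0.2266]
ee_rot: [0.998, 0.067, -0.0, 0.0]
force: [0.5, -0.8, 0.8]
grip_width: 0.0002
```

Call:
{"fn": "servo_tool", "kwargs": {
  "plan": [
    {"linear": [31, -44, 0], "angular": [0, 0, 0], "gripper": 0},
    {"linear": [31, -44, 0], "angular": [0, 0, 0], "gripper": 0},
    {"linear": [31, -44, 0], "angular": [0, 0, 0], "gripper": 0},
    {"linear": [31, -44, 0], "angular": [0, 0, 0], "gripper": 0},
    {"linear": [0, 0, 0], "angular": [0, 0, 0], "gripper": 0},
    {"linear": [0, 0, 0], "angular": [0, 0, 0], "gripper": 0}
  ]
}}

```text
time: 2.35
tcp_pos: [0.6165, 0.0764, 0.226]
ee_rot: [0.998, 0.067, -0.001, 0.0]
force: [-0.3, 0.6, -0.7]
grip_width: 0.0004
```

Call:
{"fn": "servo_tool", "kwargs": {
  "plan": [
    {"linear": [31, -43, 0], "angular": [0, 0, 0], "gripper": 0},
    {"linear": [31, -43, 0], "angular": [0, 0, 0], "gripper": 0},
    {"linear": [0, 0, 30], "angular": [0, 0, 0], "gripper": 0},
    {"linear": [0, 0, 30], "angular": [0, 0, 0], "gripper": 0},
    {"linear": [0, 0, 10], "angular": [0, 0, 0], "gripper": 0},
    {"linear": [0, 0, 0], "angular": [0, 0, 0], "gripper": 0}
  ]
}}

```text
time: 3.1
tcp_pos: [0.6668, 0.1684, 0.1564]
ee_rot: [0.998, 0.066, -0.001, 0.0]
force: [0.2, 0.5, 0.1]
grip_width: 0.0003
```

Run:
```python
from station import r; from h import *
s=r.get_state(); c=r.camera("wrist"); b=r.camera("scene")
T=np.array(c["T_tool_cam"]); print(s["tcp_pos"],s["ee_rot"],T.round(3).tolist())
w=cv2.cvtColor(c["image"],cv2.COLOR_RGB2BGR)
def wp(p):
    q=R.from_quat(s["ee_rot"]).inv().apply(np.array(p)-s["tcp_pos"]); q=np.linalg.inv(T)@np.append(q,1); return (q[:2]/q[2]*[c["fx"],c["fy"]]+[c["cx"],c["cy"]])
a=.134; X=np.array([np.cos(a),np.sin(a),0]);Y=np.array([-X[1],X[0],0]); P=np.array([.658,.169,.134])
q=[wp(P+X*.0207*i+Y*.03*j+[0,0,.0033*i]) for i,j in((1,1),(1,-1),(-1,-1),(-1,1))]
print(np.round(q)); cv2.polylines(w,[np.int32(q)],1,(0,255,0),1)
cv2.imwrite("pics/w1.png",np.hstack([cv2.resize(w,(480,360)),cv2.resize(cv2.cvtColor(b["image"],cv2.COLOR_RGB2BGR)[180:300,280:386],(318,360))]))
```

```text
[0.66683521 0.16843828 0.156366  ] [ 9.97824126e-01  6.59280136e-02 -5.86406617e-04  4.07632953e-04] [[-0.0, -0.956, -0.293, 0.078], [1.0, -0.0, 0.001, 0.0], [-0.001, -0.293, 0.956, -0.157], [0.0, 0.0, 0.0, 1.0]]
[[236. 222.]
 [331. 222.]
 [327. 275.]
 [240. 275.]]
```

View pics/w1.png

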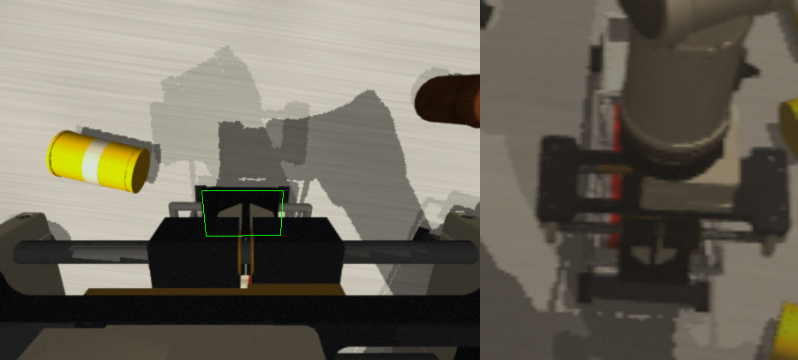

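The predicted outline falls on the pad, and the fingertips at about (247,207) sit inside it. Pressing now.

Call:
{"fn": "servo_tool", "kwargs": {
  "plan": [
    {"linear": [0, 0, 16], "angular": [0, 0, 0], "gripper": 0},
    {"linear": [0, 0, 10], "angular": [0, 0, 0], "gripper": 0},
    {"linear": [0, 0, 10], "angular": [0, 0, 0], "gripper": 0},
    {"linear": [0, 0, 10], "angular": [0, 0, 0], "gripper": 0},
    {"linear": [0, 0, 5], "angular": [0, 0, 0], "gripper": 0}
  ]
}}

```text
time: 3.82
tcp_pos: [0.6702, 0.1708, 0.1069]
ee_rot: [0.998, 0.067, 0.003, -0.001]
force: [5.3, 0.2, 4.9]
grip_width: 0.0
```

Call:
{"fn": "servo_tool", "kwargs": {
  "plan": [
    {"linear": [0, 0, 3], "angular": [0, 0, 0], "gripper": 0},
    {"linear": [0, 0, 1], "angular": [0, 0, 0], "gripper": 0}
  ]
}}

```text
time: 4.08
tcp_pos: [0.6699, 0.1708, 0.1043]
ee_rot: [0.998, 0.067, 0.003, -0.0]
force: [2.5, -0.5, 14.7]
grip_width: 0.0007
```

On the stop (force jumped to 15 N). I hold here, then look.

Call:
{"fn": "servo_tool", "kwargs": {
  "plan": [
    {"linear": [0, 0, 1], "angular": [0, 0, 0], "gripper": 0},
    {"linear": [0, 0, 0], "angular": [0, 0, 0], "gripper": 0},
    {"linear": [0, 0, 0], "angular": [0, 0, 0], "gripper": 0},
    {"linear": [0, 0, 0], "angular": [0, 0, 0], "gripper": 0},
    {"linear": [0, 0, 0], "angular": [0, 0, 0], "gripper": 0},
    {"linear": [0, 0, 0], "angular": [0, 0, 0], "gripper": 0},
    {"linear": [0, 0, 0], "angular": [0, 0, 0], "gripper": 0},
    {"linear": [0, 0, 0], "angular": [0, 0, 0], "gripper": 0},
    {"linear": [0, 0, 0], "angular": [0, 0, 0], "gripper": 0},
    {"linear": [0, 0, 0], "angular": [0, 0, 0], "gripper": 0}
  ]
}}

```text
time: 5.32
tcp_pos: [0.67, 0.1709, 0.1043]
ee_rot: [0.998, 0.067, 0.003, -0.0]
force: [1.7, -2.1, 16.3]
grip_width: 0.0005
```

```bash
cat > look.py <<'E'
import sys; from station import r; from h import *
b=r.camera("scene"); t=r.camera("top"); print(r.get_state()["time"])
for n,c in(("top",t),("scene",b)):
    im=c["image"].astype(int); red=(im[...,0]>70)&(im[...,1]*2.5<im[...,0])&(im[...,2]*2.5<im[...,0])
    if n=="top":red[:,:205]=0; red[:165]=0
    for ce,st,_ in blobs(red,25): print(n,ce.round(1),st[4],ray(c,ce,.08).round(3))
f=lambda c,y,x:cv2.resize(cv2.cvtColor(c["image"],cv2.COLOR_RGB2BGR)[y:y+140,x:x+110],(330,420))
cv2.imwrite(f"pics/{sys.argv[1]}.png",np.hstack([f(t,145,185),f(b,165,280)]))
E
python3 look.py p1
```

```text
5.425
top [230.3 267.3] 149 [0.365 0.157 0.08 ]
top [246.  266.2] 141 [0.369 0.113 0.08 ]
```

View pics/p1.png

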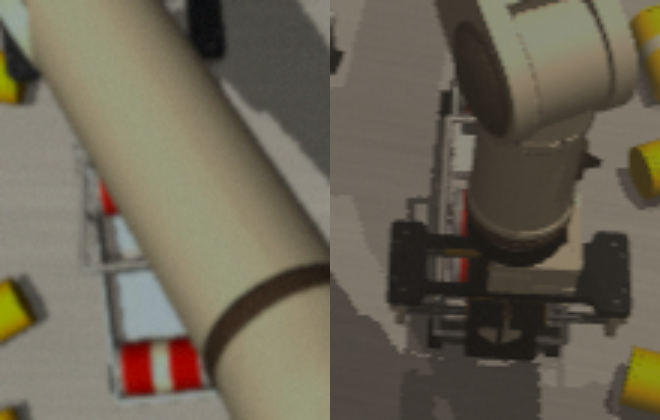

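The top view shows one red tin at the tray's end, (238,267) px in the full image, and the next one held back. Now I let the lever up and wait.

Call:
{"fn": "servo_tool", "kwargs": {
  "plan": [
    {"linear": [0, 0, -12], "angular": [0, 0, 0], "gripper": 0},
    {"linear": [0, 0, -14], "angular": [0, 0, 0], "gripper": 0},
    {"linear": [0, 0, -14], "angular": [0, 0, 0], "gripper": 0},
    {"linear": [0, 0, -14], "angular": [0, 0, 0], "gripper": 0},
    {"linear": [0, 0, 0], "angular": [0, 0, 0], "gripper": 0},
    {"linear": [0, 0, 0], "angular": [0, 0, 0], "gripper": 0},
    {"linear": [0, 0, 0], "angular": [0, 0, 0], "gripper": 0},
    {"linear": [0, 0, 0], "angular": [0, 0, 0], "gripper": 0},
    {"linear": [0, 0, 0], "angular": [0, 0, 0], "gripper": 0},
    {"linear": [0, 0, 0], "angular": [0, 0, 0], "gripper": 0},
    {"linear": [0, 0, 0], "angular": [0, 0, 0], "gripper": 0},
    {"linear": [0, 0, 0], "angular": [0, 0, 0], "gripper": 0}
  ]
}}

```text
time: 6.92
tcp_pos: [0.667, 0.1702, 0.1548]
ee_rot: [0.998, 0.067, 0.0, -0.0]
force: [-0.4, -0.6, 0.3]
grip_width: 0.0003
```

Call:
{"fn": "servo_tool", "kwargs": {
  "plan": [
    {"linear": [0, 0, 0], "angular": [0, 0, 0], "gripper": 0},
    {"linear": [0, 0, 0], "angular": [0, 0, 0], "gripper": 0},
    {"linear": [0, 0, 0], "angular": [0, 0, 0], "gripper": 0},
    {"linear": [0, 0, 0], "angular": [0, 0, 0], "gripper": 0},
    {"linear": [0, 0, 0], "angular": [0, 0, 0], "gripper": 0},
    {"linear": [0, 0, 0], "angular": [0, 0, 0], "gripper": 0}
  ]
}}

```text
time: 7.68
tcp_pos: [0.667, 0.1702, 0.1547]
ee_rot: [0.998, 0.067, 0.0, 0.0]
force: [-0.1, 0.6, 0.9]
grip_width: 0.0005
```

```bash
python3 look.py p2
```

```text
7.775
top [223.3 228.9] 45 [0.474 0.18  0.08 ]
top [230.3 267.4] 148 [0.365 0.157 0.08 ]
top [244.4 269.1] 60 [0.361 0.117 0.08 ]
scene [327.6 191.9] 42 [0.387 0.109 0.08 ]
scene [325.6 223. ] 30 [0.498 0.12  0.08 ]
```

View pics/p2.png

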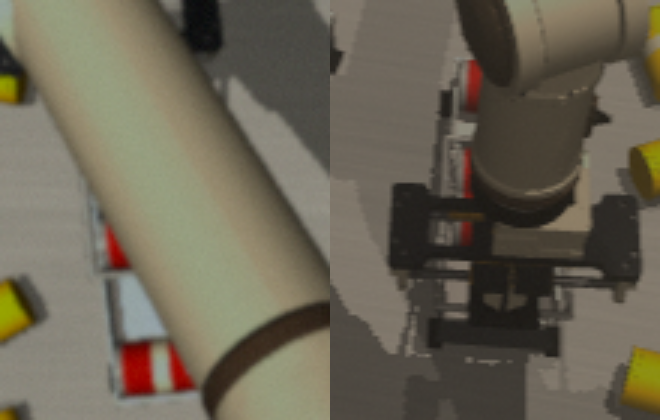

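The second tin is now at the gate, with its lower edge at row 233 as the first tin's was, and the lever is up. Second press.

Call:
{"fn": "servo_tool", "kwargs": {
  "plan": [
    {"linear": [0, 0, 15], "angular": [0, 0, 0], "gripper": 0},
    {"linear": [0, 0, 10], "angular": [0, 0, 0], "gripper": 0},
    {"linear": [0, 0, 10], "angular": [0, 0, 0], "gripper": 0},
    {"linear": [0, 0, 10], "angular": [0, 0, 0], "gripper": 0},
    {"linear": [0, 0, 5], "angular": [0, 0, 0], "gripper": 0},
    {"linear": [0, 0, 3], "angular": [0, 0, 0], "gripper": 0},
    {"linear": [0, 0, 1], "angular": [0, 0, 0], "gripper": 0}
  ]
}}

```text
time: 8.65
tcp_pos: [0.6701, 0.1708, 0.1041]
ee_rot: [0.998, 0.067, 0.003, -0.0]
force: [1.2, -2.3, 19.0]
grip_width: 0.0002
```

Call:
{"fn": "servo_tool", "kwargs": {
  "plan": [
    {"linear": [0, 0, 0], "angular": [0, 0, 0], "gripper": 0},
    {"linear": [0, 0, 0], "angular": [0, 0, 0], "gripper": 0},
    {"linear": [0, 0, 0], "angular": [0, 0, 0], "gripper": 0},
    {"linear": [0, 0, 0], "angular": [0, 0, 0], "gripper": 0},
    {"linear": [0, 0, 0], "angular": [0, 0, 0], "gripper": 0},
    {"linear": [0, 0, 0], "angular": [0, 0, 0], "gripper": 0},
    {"linear": [0, 0, 0], "angular": [0, 0, 0], "gripper": 0},
    {"linear": [0, 0, 0], "angular": [0, 0, 0], "gripper": 0},
    {"linear": [0, 0, 0], "angular": [0, 0, 0], "gripper": 0},
    {"linear": [0, 0, 0], "angular": [0, 0, 0], "gripper": 0}
  ]
}}

```text
time: 9.9
tcp_pos: [0.67, 0.1707, 0.1042]
ee_rot: [0.998, 0.067, 0.003, -0.0]
force: [1.4, -1.6, 16.4]
grip_width: 0.0004
```

```bash
python3 look.py p3
```

```text
10.0
top [229.3 258.5] 309 [0.39  0.161 0.08 ]
top [245.1 262.6] 194 [0.38  0.116 0.08 ]
```

View pics/p3.png

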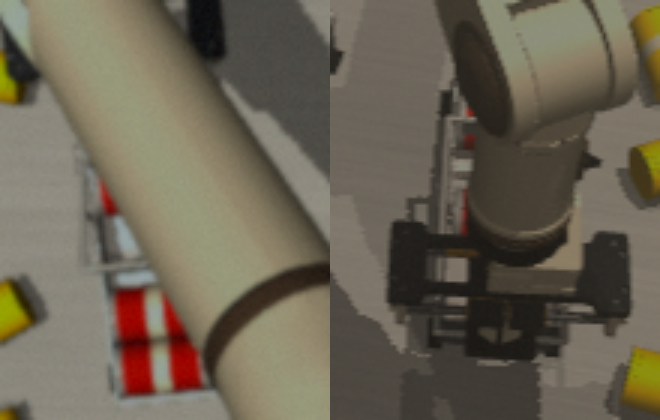

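Two tins now lie in the tray and the third is held by the prongs. I release the lever, raise the arm clear and go back along the same path so the top view is open.

Call:
{"fn": "servo_tool", "kwargs": {
  "plan": [
    {"linear": [0, 0, -12], "angular": [0, 0, 0], "gripper": 0},
    {"linear": [0, 0, -14], "angular": [0, 0, 0], "gripper": 0},
    {"linear": [0, 0, -14], "angular": [0, 0, 0], "gripper": 0},
    {"linear": [0, 0, -20], "angular": [0, 0, 0], "gripper": 0},
    {"linear": [0, 0, -35], "angular": [0, 0, 0], "gripper": 0},
    {"linear": [0, 0, -30], "angular": [0, 0, 0], "gripper": 0},
    {"linear": [-31, 44, 0], "angular": [0, 0, 0], "gripper": 0},
    {"linear": [-31, 44, 0], "angular": [0, 0, 0], "gripper": 0},
    {"linear": [-31, 44, 0], "angular": [0, 0, 0], "gripper": 0},
    {"linear": [-31, 44, 0], "angular": [0, 0, 0], "gripper": 0},
    {"linear": [-31, 44, 0], "angular": [0, 0, 0], "gripper": 0},
    {"linear": [-31, 44, 0], "angular": [0, 0, 0], "gripper": 0}
  ]
}}

```text
time: 11.5
tcp_pos: [0.5171, -0.1178, 0.2266]
ee_rot: [0.998, 0.067, 0.0, 0.0]
force: [0.7, -0.5, -0.7]
grip_width: 0.0006
```

Call:
{"fn": "servo_tool", "kwargs": {
  "plan": [
    {"linear": [-31, 44, 0], "angular": [0, 0, 0], "gripper": 0},
    {"linear": [-31, 44, 0], "angular": [0, 0, 0], "gripper": 0},
    {"linear": [-31, 44, 0], "angular": [0, 0, 0], "gripper": 0},
    {"linear": [-31, 44, 0], "angular": [0, 0, 0], "gripper": 0},
    {"linear": [-31, 44, 0], "angular": [0, 0, 0], "gripper": 0},
    {"linear": [-31, 44, 0], "angular": [0, 0, 0], "gripper": 0},
    {"linear": [0, 0, 0], "angular": [0, 0, 0], "gripper": 0},
    {"linear": [0, 0, 0], "angular": [0, 0, 0], "gripper": 0},
    {"linear": [0, 0, 0], "angular": [0, 0, 0], "gripper": 0},
    {"linear": [0, 0, 0], "angular": [0, 0, 0], "gripper": 0}
  ]
}}

```text
time: 12.75
tcp_pos: [0.3697, -0.4015, 0.226]
ee_rot: [0.998, 0.068, 0.0, 0.0]
force: [-0.1, 0.1, 0.6]
grip_width: -0.0
```

```bash
python3 look.py p4
python3 - <<'E'
from station import r; import cv2
cv2.imwrite("pics/top_end.png",cv2.cvtColor(r.camera("top")["image"],cv2.COLOR_RGB2BGR))
E
```

```text
12.85
top [241.3 223.4] 155 [0.491 0.129 0.08 ]
top [225.4 224.9] 156 [0.486 0.175 0.08 ]
top [229.3 258.5] 308 [0.39  0.161 0.08 ]
top [245.2 256.9] 310 [0.396 0.116 0.08 ]
scene [330.1 197.5] 209 [0.406 0.119 0.08 ]
scene [345.8 198.3] 214 [0.4   0.164 0.08 ]
scene [329.6 221.6] 133 [0.491 0.131 0.08 ]
scene [345.9 222.6] 128 [0.486 0.176 0.08 ]
```

View pics/p4.png

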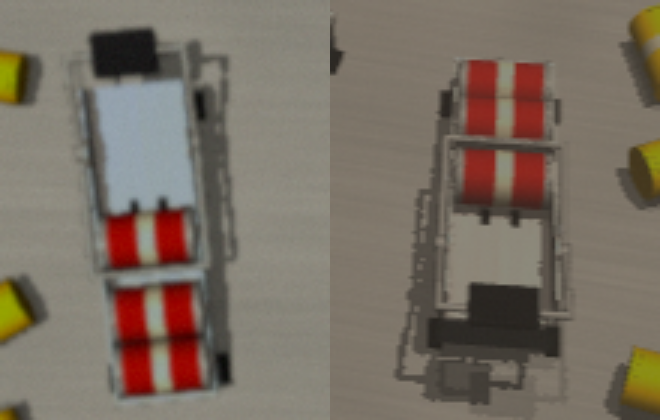

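View pics/top_end.png

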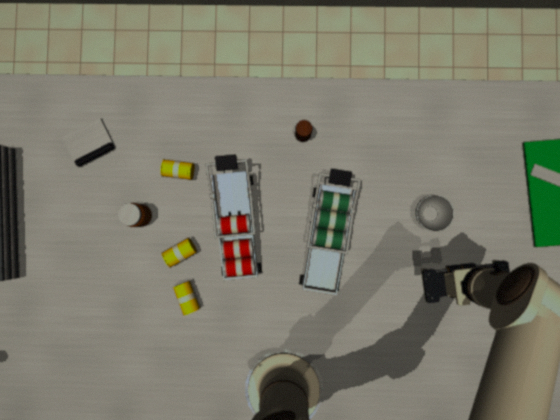

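The final view shows two red tins in the tray around (237,258) and the third behind the gate at (233,224). The pad is up at (227,162), and everything else stands where it did.

```bash
python3 -c "
from station import r; print(r.finish_job())"
```

```text
the job is handed in; nothing more can be done
None
```

I let two red-label tins down into their tray with two full presses of the red lever, and handed the job in at about 13 s of the 48 s allowed. Both presses went down onto the stop, at about 15–19 N. I held each press for over 1 s, until a tin was in the tray. I let the lever right up in between, until the second tin had rolled to the gate.

The last top and scene images show two red tins in the tray, the third behind the closed gate and the red pad back up. The green rack, jar, bowl, shaker and yellow tins look unmoved, and the arm is clear with about zero force. None of my checks failed or disagreed.

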